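# Secure a block in the drilling jig: keeper hook, then hold-down lever

### The arm

A 6-joint arm with a two-finger parallel gripper is mounted at the origin on a cart in front of the work surface, level with it; the furniture and walls round the work are solid. World frame = base frame: x ahead of the robot, y to its left, z up, the work surface at z = 0. Lengths are in mm, angles in rad, forces in N, time in s.
With the tool pointing down it reaches from about 275 to 750 mm from the base axis. Payload 10.2 kg.
Tool frame: the origin (TCP) lies between the finger pads; the fingertips stand 22 mm ahead of it and the grasp point (between the pads) lies 3 mm ahead of it (ctrl.nose_length is the distance from the TCP to the fingertips, in mm); y points along the fingers, z is the direction in which the jaws open and shut, and the axes are right-handed (so a half turn about y gives the same grasp; the last joint's range is limited). The gripper opens to 85 mm and grips with 20 to 120 N. Pads are 22 mm wide; open, the fingers measure 114 mm over their backs; the gripper's body (76 mm by 85 mm) begins 54 mm behind the grasp point. The pads swing forward as they close: fully open they stand 13 mm farther back than shut.
Start: joints at [-1.515, 0.313, 1.498, -0, 1.331, -0.223], TCP at [144.468, -504.738, 253.294] pointing down, gripper open.
Joint ranges: [-2.94, 2.94], [-0.97, 2.17], [0.19, 2.56], [-1.23, 4.37], [0.02, 3.11], [-2.88, 2.88]. Speed limits (rad/s): [2.39, 2.39, 3.01, 3.14, 3.14, 3.14].

### API

Orientations are given as a unit quaternion [w, x, y, z].
In Python, from rig import ctrl, eyes, models gives the robot as it stands.
- The arm moves only by the shell command python3 -m crank 'ROWS' [FORCE]. ROWS is JSON, a list of rows, each an object with "dp": the shift along the tool's x, y, z in mm, a list of three; "roll": the turn about the tool's y in rad; "gripper": the closure in counts, from 0 (fully open) to 255 (shut). A call has 1 to 10 rows; each row is the pose to reach, as a shift and turn from the pose commanded when the call began, along the tool's axes at that moment; what a row does not reach only later rows make up. A row lasts 1/12 s, in which the tool goes at most 41.7 mm and 7.16 degrees, less where a joint would pass 70% of its speed; a pose out of reach is approached as far as the arm can. A call with a gripper value outside its range is refused whole. The fingers move at their own pace and stop on an object; FORCE is the grip in N (left out, the last holds). Time passes only in rows, so rows that repeat a pose let the fingers close. It gives the time, the measured TCP pose, the force and the opening at its end, in the units of the state.
- ctrl.sense(): the state, without advancing time (a new reading comes with each control period).
- eyes.capture(name): name is "scene" or "top" or "wrist"; returns a dict with "color" (480x640x3 uint8, red, green, blue), "fx", "fy", "cx", "cy" (pixels), "R" (3x3) and "t" (3): a world point X has camera coordinates R X + t. Camera axes: x right, y down, z forward; pixel columns grow to the right and rows downward; lengths in mm; the calibration is good to about 2 mm. A picture is of the moment at which its call begins. There is no depth.
- ctrl.finish_job(): hands the job in, once; it reports no verdict.
Trained networks look in a picture, given as the dict that the camera call returned (one of the last four; its "shot" number tells which), for a name from the list of things; names that differ only in an ending like _2 or _b are one class to them, and where a whole thing is asked for, a point or a joint stands for the part that bears it (a point fixed in the world has none). Each returns a list of dicts, best first, with "confidence" (0 to 1); they miss things now and then, are a little off and sometimes report something else, mostly with a low value. They report only what shows in the picture. A call takes as long as a camera call.
- models.spot_in(picture, label): "extent" ([centre column, centre row, width, height] in pixels, round what is visible of it).
- models.spot_point(picture, label): "centre" ([column, row] in pixels: a listed point, or the origin of a listed thing).
The state is a dict: "time_s": time; "joints": joint angles; "dq": joint speeds; "tau": joint torques, N m; "eef_pos": TCP position; "ee_rot": TCP orientation; "force": force on the tool from outside, world axes, zero at the start; "wrist_torque": the same for the moment, N m; "grip_width": opening from 0.0 (shut) to 1.0 (fully open).
Only numpy, scipy, OpenCV 4.12 (cv2) and the standard library are available. Lean on these libraries where they do the work, as an engineer would, in place of code of your own. Each camera call takes 0.05 s, during which the arm holds its last target. There are 200 camera calls.

### The job

Get the wooden block in the drilling jig ready for drilling: first swing the keeper hook down beside the block until it rests fully home in its brass catch, then lower the red-handled hold-down lever until its rubber foot bears on the block and stays gripping it lightly (a press of roughly 10 N; harder than 25 N would mark the wood). The spindle that carries the foot is screwed to an unknown length, so feel for the contact. Leave the block where it lies and do not disturb the loose things around the jig.

Things in the scene. Friction and masses are not known exactly. Their poses are not given: they have to be found in the camera images.
- jig: drilling jig fixed to the table: square plywood base 210 x 210 x 18 mm with a dark back fence (+x side of the block), a left cheek (+y) and the keeper hook on the right (-y). Origin: centre of the underside of the base; x runs from its open front to its back, y to its left, z up. The jig stands in a different place and at a different yaw each time
- head: green two-cheeked hold-down head at the back of the jig, 50 x 70 x 75 mm (top 93 mm above the table), carries the lever with its spindle and foot. Origin and axes are those of the jig
- block: loose light-brown offcut 90 x 45 x 22 mm lying in the jig under the foot, long side along the jig's y; origin: centre of its underside, its own x along the 90 mm. Its top is 40 mm above the table
- lever (a joint): lever angle, rad: 0 = level, positive = handle raised (limits -0.3 to 1.15). Stays where it is left (dry friction; about 4.5 N at the handle moves it). The foot hangs under the lever 60 mm from the pivot; with the hidden spindle setting it meets the block anywhere from about -0.1 to 0.25 rad. The foot is stiff rubber (about 6 N per mm at the foot)
- lever_grip (a point): middle of the lever's red round handle: a pin 14 mm in diameter whose axis runs along the jig's y, 44 mm long, standing out on the lever's left (+y) side; this point is 130 mm from the pivot and 34 mm to the left of the middle of the lever arm (arm 14 mm wide), and 80 mm above the table when level
- lever_pivot (a point): pivot of the lever, on its axis (along the jig's y), 75 mm behind the jig's centre and 80 mm above the table
- hook (a joint): keeper hook angle, rad: 0 = closed, resting in the brass catch; positive = raised (up to 1.6, about upright). It stays where it is left (light friction)
- hook_grip (a point): middle of the hook's black round grip: a pin 12 mm in diameter whose axis runs along the jig's y, standing out on the hook's right (-y) side; this point is 28 mm to the right of the hook's flat bar (7 mm thick), 89 mm from the pivot, and 49 mm above the table when closed
- hook_pivot (a point): pivot of the hook, on its axis (along the jig's y), 60 mm behind and 58 mm to the right of the jig's centre, 34 mm above the table
- tape_measure: loose yellow tape measure 73 x 38 x 66 mm, bystander; origin under its centre
- sanding_block: loose brown cork sanding block 116 x 61 x 36 mm, bystander; origin under its centre
- screw_box: loose tan cardboard box 60 x 85 x 41 mm, bystander; origin under its centre
- dark_offcut: loose dark wood offcut 50 x 50 x 18 mm, bystander; origin under its centre

How it is judged (in metres and radians):
On the way, in this order (a step that is already met when the one before it is completed fails the run):
1. the keeper hook has been swung home into its catch while the lever's foot is still clear of the block (value of joint hook below 0.06 rad and contact force between head and block below 0.2 N), for 0.1 s.
2. the foot bears on the block (contact force between head and block above 2.5 N), for 0.2 s.
At the end, for the whole second after the job is handed in: The keeper hook is home in its catch (within 0.06 rad), the lever's rubber foot presses on the block with 2.5 to 25 N by itself, and the block lies still within 10 mm of where it was (value of joint hook below 0.06 rad and contact force between head and block between 2.5 and 25 N and distance of block from where it was at the start of the episode below 0.01 m and linear speed of block below 0.01 m/s); the robot touches nothing.
It fails at once if the foot presses the block harder than 25 N (contact force between head and block above 25 N).
It fails at once if the block is shifted more than 10 mm (distance of block from where it was at the start of the episode above 0.01 m).
It fails at once if a loose bystander is moved more than 30 mm (distance of any of tape_measure, sanding_block, screw_box, dark_offcut from where it was at the start of the episode above 0.03 m).
It also fails if it takes over 67 s, if anything falls off the work surface, if the arm or the gripper's body presses on something with over 40 N, if the wrist force passes 120 N, or if a joint passes its speed limit or range.

## Working session

There is one attempt and no reset: what is moved stays moved. The work goes in short steps, Python scripts to look and compute and a shell command to move; the robot and the scene stay as the last step left them, time stands still between calls to the robot, and variables do not carry over. Pictures are saved under pics/ and viewed, about 8 in all and at most 12, crops included, and the job is handed in when it is done.

```bash
mkdir -p pics; ls
cat > h.py <<'E'
import numpy as np, cv2
from rig import ctrl, eyes, models
def save(p,n): cv2.imwrite('pics/'+n+'.png', cv2.cvtColor(p['color'],cv2.COLOR_RGB2BGR))
def ray(p,uv):
    d=np.array([(uv[0]-p['cx'])/p['fx'],(uv[1]-p['cy'])/p['fy'],1.])
    R=np.array(p['R']);t=np.array(p['t']); return -R.T@t, R.T@d
def atz(p,uv,z):
    c,d=ray(p,uv); return c+d*(z-c[2])/d[2]
def proj(p,X):
    q=np.array(p['R'])@np.array(X,float)+np.array(p['t']); return np.array([p['fx']*q[0]/q[2]+p['cx'],p['fy']*q[1]/q[2]+p['cy']])
def tri(obs):
    A=np.zeros((3,3));b=np.zeros(3)
    for p,uv in obs:
        c,d=ray(p,uv);d=d/np.linalg.norm(d);M=np.eye(3)-np.outer(d,d);A+=M;b+=M@c
    return np.linalg.solve(A,b)
E
python3 - <<'E'
from h import *
s=ctrl.sense();print(s)
P={n:eyes.capture(n) for n in('scene','top')}
for n,p in P.items():
    save(p,n+'0')
    for l in('jig','block','lever_grip','lever_pivot','hook_grip','hook_pivot','tape_measure','sanding_block','screw_box','dark_offcut'):
        r=models.spot_point(p,l)
        print(n,l,[(np.round(x['centre'],1).tolist(),round(x['confidence'],2)) for x in r[:2]])
    c=-np.array(p['R']).T@np.array(p['t']);print(c)
r={}
for l in('jig','block','lever_grip','lever_pivot','hook_grip','hook_pivot'):
    o=[(p,models.spot_point(p,l)) for p in P.values()]
    o=[(p,x[0]['centre']) for p,x in o if x]
    if len(o)>1: print(l,tri(o).round(1))
E
```

```text
pics
{'time_s': 0.0, 'joints': array([-1.51541043e+00,  3.13420886e-01,  1.49847396e+00, -3.48446006e-05,
        1.33102612e+00, -2.23374222e-01]), 'dq': array([-0.00159518, -0.00042458,  0.00053266, -0.00054379, -0.00083626,
       -0.00134262]), 'tau': array([ 6.48835648e-04, -4.12269115e+01, -2.59739631e+01, -1.53722344e-04,
        4.18416443e-03,  2.11923339e-05]), 'eef_pos': array([ 144.44026703, -504.47792339,  252.73608434]), 'ee_rot': array([ 0.09826815, -0.09821319,  0.7007179 , -0.69977994]), 'force': array([ 1.13723606, -0.45210201, -0.16349433]), 'wrist_torque': array([0.0013555 , 0.03081129, 0.04150205]), 'grip_width': 1.00267983462205}
scene jig [([257.6, 279.0], 0.63), ([253.8, 272.9], 0.38)]
scene block [([252.1, 276.4], 0.91)]
scene lever_grip [([247.9, 234.3], 0.66)]
scene lever_pivot [([239.1, 237.0], 0.77)]
scene hook_grip [([275.8, 214.4], 0.48)]
scene hook_pivot [([264.7, 244.4], 0.77)]
scene tape_measure [([446.8, 214.2], 0.65), ([273.7, 216.1], 0.47)]
scene sanding_block []
scene screw_box [([251.6, 379.1], 0.87)]
scene dark_offcut [([200.1, 343.8], 0.62)]
[-251.64848749  757.30748861  876.05334264]
top jig [([271.0, 232.6], 0.6)]
top block [([271.2, 224.1], 0.79)]
top lever_grip [([243.8, 219.4], 0.85)]
top lever_pivot [([275.8, 192.5], 0.7)]
top hook_grip [([301.3, 208.1], 0.65)]
top hook_pivot [([297.2, 210.3], 0.49)]
top tape_measure [([455.0, 299.2], 0.96), ([270.1, 223.3], 0.65)]
top sanding_block [([405.4, 268.3], 0.68), ([271.4, 222.6], 0.19)]
top screw_box [([184.7, 296.5], 0.71), ([269.9, 223.0], 0.63)]
top dark_offcut [([455.7, 301.8], 0.73), ([188.0, 245.7], 0.6)]
[ 180.06046834 -100.07799217 1581.82180461]
jig [552.1  62.6   0.8]
block [575.5  62.5  -3.4]
lever_grip [534.4 109.6 166.3]
lever_pivot [640.9  44.7  73. ]
hook_grip [587.  -29.3 124.2]
hook_pivot [608.2 -11.7  34.8]
```

Run:
```python
import cv2
a=cv2.imread('pics/scene0.png');b=cv2.imread('pics/top0.png')
x=cv2.resize(a[170:400,150:350],None,fx=2.5,fy=2.5,interpolation=3);y=cv2.resize(b[150:330,160:310][:,:],None,fx=575/180,fy=575/180,interpolation=3)
import numpy as np
print(x.shape,y.shape)
cv2.imwrite('pics/c1.png',cv2.resize(np.hstack([x,y]),(800,int(575*800/(x.shape[1]+y.shape[1])))))
```

```text
(575, 500, 3) (575, 479, 3)
```

View pics/top0.png

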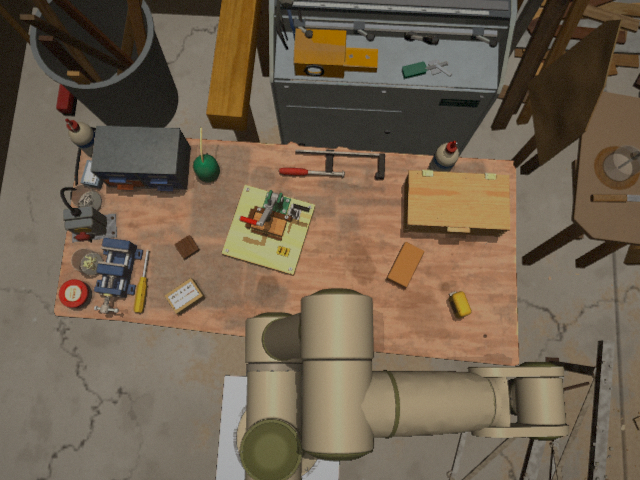

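View pics/c1.png

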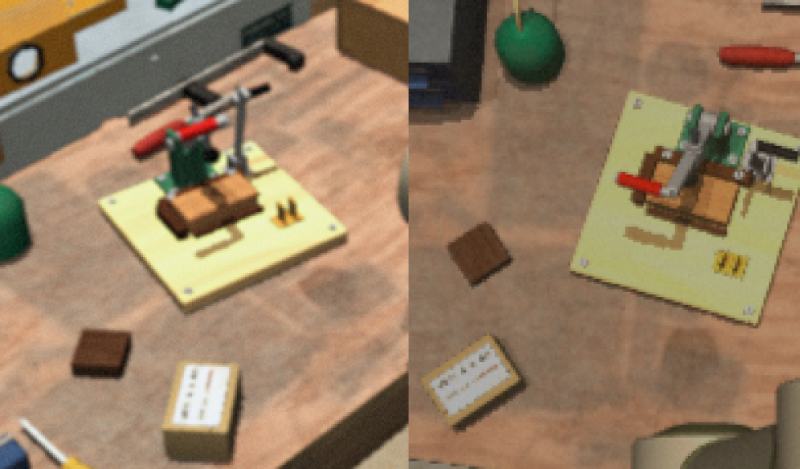

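The top view shows the jig base with its centre near (269,229), turned clockwise by about 0.3 rad. The red handle is at about (246,220), the hook grip at about (303,208), and the arm is clear of the jig. In the scene crop the hook stands nearly upright and the lever is raised. Next I'll fit the jig pose from the base outline.

```bash
cat >> h.py <<'E'
from scipy.optimize import least_squares
def jw(J,X):
    x,y,a=J;c,s=np.cos(a),np.sin(a);X=np.array(X,float);return np.array([x+c*X[0]-s*X[1],y+s*X[0]+c*X[1],X[2]])
def gripP(J,kind,th):
    if kind=='hook': return jw(J,[60-89*np.cos(.169+th),-86,34+89*np.sin(.169+th)])
    return jw(J,[75-130*np.cos(th),34,80+130*np.sin(th)])
E
python3 - <<'E'
from h import *
p=eyes.capture('top')
hsv=cv2.cvtColor(p['color'],cv2.COLOR_RGB2HSV)
print(hsv[240,235],hsv[262,285],hsv[195,255], hsv[280,250])
b=hsv[240,235].astype(int)
m=cv2.inRange(hsv,(22,40,120),(40,140,255)); m[:170]=0;m[290:]=0;m[:,:205]=0;m[:,330:]=0
m=cv2.morphologyEx(m,cv2.MORPH_OPEN,np.ones((2,2)))
n,l,st,ce=cv2.connectedComponentsWithStats(m);k=1+np.argmax(st[1:,4]);c=np.argwhere(l==k)[:,::-1].astype(np.float32)
r=cv2.minAreaRect(c);print(st[k],r)
box=cv2.boxPoints(r)
W=np.array([atz(p,u,18) for u in box]);print(W.round(1));
print('centre',W.mean(0),[np.linalg.norm(W[i]-W[i-1]).round(1) for i in range(4)])
e=W[1]-W[0];print('yaw',[np.degrees(np.arctan2(*(W[i]-W[i-1])[1::-1])).round(1) for i in range(4)])
a=min([np.arctan2(*(W[i]-W[i-1])[1::-1]) for i in range(4)],key=lambda v:abs(v+.3))
J=[*W.mean(0)[:2],a];print(J)
q=eyes.capture('scene')
for k,nm in(('hook','hook_grip'),('lever','lever_grip')):
    obs=[(x,np.array(models.spot_point(x,nm)[0]['centre'])) for x in(p,q)]
    f=lambda t:np.concatenate([proj(x,gripP(J,k,t[0]))-u for x,u in obs])
    for t0 in(.5,1.2):
        s=least_squares(f,[t0]);print(nm,s.x,s.fun.round(1),gripP(J,k,s.x[0]).round(1))
for nm,X in(('hook_pivot',[60,-58,34]),('lever_pivot',[75,0,80])):
  print(nm,jw(J,X).round(1),[ (proj(x,jw(J,X))-models.spot_point(x,nm)[0]['centre']).round(1) for x in(p,q)])
v=q['color'].copy()
for s in((-105,-105),(-105,105),(105,105),(105,-105)):
    cv2.circle(v,tuple(int(i) for i in proj(q,jw(J,[*s,18]))),2,(255,0,255),-1)
q['color']=v[170:340,150:350];q['color']=cv2.resize(q['color'],None,fx=3,fy=3);save(q,'ov')
E
```

```text
[ 30  77 175] [ 31  75 176] [ 29  80 176] [ 12 100 143]
[ 223  186   86   89 3039] ((269.20001220703125, 230.90000915527344), (74.31351470947266, 73.04859924316406), 18.434947967529297)
[[475.3 186.5  18. ]
 [678.5 138.7  18. ]
 [620.2 -64.7  18. ]
 [420.1 -12.2  18. ]]
centre [548.5227401   62.06266314  18.        ] [np.float64(206.2), np.float64(208.7), np.float64(211.6), np.float64(206.9)]
yaw [np.float64(74.5), np.float64(-13.2), np.float64(-106.0), np.float64(165.3)]
[np.float64(548.5227400960448), np.float64(62.06266313534941), np.float64(-0.23092951178969306)]
hook_grip [1.45030614] [-0.9  0.1  1.8 -3.1] [591.4 -36.4 122.9]
hook_grip [1.45030591] [-0.9  0.1  1.8 -3.1] [591.4 -36.4 122.9]
lever_grip [0.71447444] [-18.3  -2.    3.5  -1.8] [533.7 100.5 165.2]
lever_grip [0.71447606] [-18.3  -2.    3.5  -1.8] [533.7 100.5 165.2]
hook_pivot [593.7  -8.1  34. ] [array([-3.2,  1.8]), array([2.7, 1.7])]
lever_pivot [621.5  44.9  80. ] [array([-0.2,  3.7]), array([ 4.7, -2.1])]
```

View pics/ov.png

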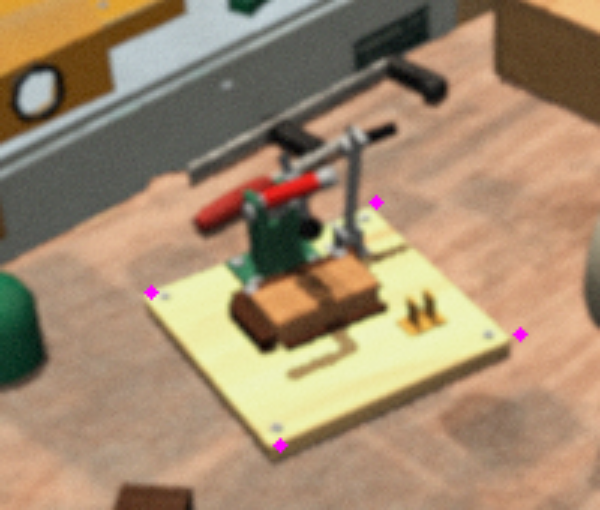

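Run:
```python
from h import *
p=eyes.capture('top');q=eyes.capture('scene')
S=[(-105,105),(105,105),(105,-105),(-105,-105)]
T=[(223.5,254.5),(248,186.5),(316,206),(292,273.5)]
Q=[(199.3,271.7),(273,239),(320.3,285.3),(240.7,320)]
Q=[Q[0],Q[1],Q[2],Q[3]]
# which scene corner is which: nearest projection
J0=[548,62,-.26]
pr=[proj(q,jw(J0,[*s,18])) for s in S]
Q=[min(Q,key=lambda u:np.linalg.norm(u-c)) for c in pr]
f=lambda J:np.concatenate([np.concatenate([proj(x,jw(J,[*s,18]))-u for s,u in zip(S,U)]) for x,U in((p,T),(q,Q))])
s=least_squares(f,J0,loss='soft_l1');J=s.x;print(J,f(J).round(1))
for k,nm in(('hook','hook_grip'),('lever','lever_grip')):
    for x in(p,q):
        for d in models.spot_point(x,nm)[:2]:
            u=np.array(d['centre'])
            r=least_squares(lambda t:proj(x,gripP(J,k,t[0]))-u,[.9]);print(nm,u,d['confidence'],r.x,r.fun.round(1),gripP(J,k,r.x[0]).round(1))
s=ctrl.sense()
w,a,b,c=s['ee_rot']
from scipy.spatial.transform import Rotation as R
print(R.from_quat([a,b,c,w]).as_matrix().round(3))
```

```text
[ 5.49527203e+02  6.71486163e+01 -2.40955974e-01] [-4.   0.1 -4.4 -1.4 -1.6 -0.2  0.1  2.9  0.2 -1.1 -0.7 -3.6  1.8 -0.2
  1.8 -2.5]
hook_grip [303.9 211.1] 0.53 [1.34429844] [-2.4 -0.8] [582.3 -29.5 122.9]
hook_grip [275.9 217.1] 0.59 [1.32650144] [ 1.3 -1.3] [580.8 -29.1 122.7]
lever_grip [246.4 219.6] 0.9 [0.74824315] [0.4 0.1] [538.  105.  168.4]
lever_grip [267.8 228.8] 0.47 [0.56238925] [-21.9  -1.9] [523.7 108.5 149.3]
lever_grip [245.6 235.5] 0.68 [0.68469269] [ 1.7 -0.7] [532.7 106.3 162.2]
lever_grip [264.8 250.8] 0.17 [0.35485144] [-11.5   2.9] [512.1 111.4 125.2]
[[-0.961  0.     0.275]
 [-0.275  0.    -0.961]
 [-0.    -1.    -0.   ]]
```

```bash
cat >> h.py <<'E'
from scipy.spatial.transform import Rotation
def Rt():
    w,a,b,c=ctrl.sense()['ee_rot'];return Rotation.from_quat([a,b,c,w]).as_matrix()
def go(X,yaw=None):
    "dp to bring TCP to world X; roll to bring tool z to angle yaw"
    s=ctrl.sense();R=Rt();z=np.arctan2(R[1,2],R[0,2])
    print('t',round(s['time_s'],2),'pos',s['eef_pos'].round(1),'F',s['force'].round(1),'w',round(s['grip_width'],2),'dp',(R.T@(np.array(X)-s['eef_pos'])).round(1),'roll',None if yaw is None else round(-(yaw-z),3))
E
R='{"dp":[-552,0,-334],"roll":-1.04,"gripper":0}'
python3 -m crank '[{"dp":[-552,0,-334],"roll":-1.04,"gripper":0},{"dp":[-552,0,-334],"roll":-1.04,"gripper":0},{"dp":[-552,0,-334],"roll":-1.04,"gripper":0},{"dp":[-552,0,-334],"roll":-1.04,"gripper":0},{"dp":[-552,0,-334],"roll":-1.04,"gripper":0},{"dp":[-552,0,-334],"roll":-1.04,"gripper":0},{"dp":[-552,0,-334],"roll":-1.04,"gripper":0},{"dp":[-552,0,-334],"roll":-1.04,"gripper":0},{"dp":[-552,0,-334],"roll":-1.04,"gripper":0},{"dp":[-552,0,-334],"roll":-1.04,"gripper":0}]'
python3 -c "
from h import *
go([583,-32,253],-.25)"
```

```text
time_s: 3.33
eef_pos: [428.9, -197.4, 253.6]
ee_rot: [-0.434, 0.434, -0.558, 0.559]
force: [0.5, -0.1, 0.1]
grip_width: 0.997
t 3.33 pos [ 428.9 -197.4  253.6] F [ 0.5 -0.1  0.1] w 1.0 dp [-198.3    0.6  108.5] roll 0.001
```

```bash
python3 -m crank '[{"dp":[-198,0,108],"roll":0,"gripper":0},{"dp":[-198,0,108],"roll":0,"gripper":0},{"dp":[-198,0,108],"roll":0,"gripper":0},{"dp":[-198,0,108],"roll":0,"gripper":0},{"dp":[-198,0,108],"roll":0,"gripper":0},{"dp":[-198,0,108],"roll":0,"gripper":0},{"dp":[-198,0,108],"roll":0,"gripper":0},{"dp":[-198,0,108],"roll":0,"gripper":0}]'
python3 - <<'E'
from h import *
go([583,-32,253],-.25)
p=eyes.capture('wrist');save(p,'w1')
print(-np.array(p['R']).T@np.array(p['t']),np.array(p['R']).round(2).tolist())
for nm in('hook_grip','hook_pivot','lever_grip','lever_pivot'):
    print(nm,[(np.round(d['centre'],1),round(d['confidence'],2)) for d in models.spot_point(p,nm)[:2]])
E
```

```text
time_s: 4.0
eef_pos: [581.9, -33.9, 252.8]
ee_rot: [0.433, -0.434, 0.559, -0.558]
force: [0.1, 0.4, 0.2]
grip_width: 1.001
t 4.0 pos [581.9 -33.9 252.8] F [0.1 0.4 0.2] w 1.0 dp [-2.2 -0.2  0.6] roll -0.0
[599.62882541  37.31793981 374.44112338] [[0.97, -0.25, -0.0], [-0.24, -0.93, 0.28], [-0.07, -0.28, -0.96]]
hook_grip [(array([270.8,  94. ]), 0.75), (array([328.2, 223. ]), 0.7)]
hook_pivot [(array([333.3, 164.2]), 0.61)]
lever_grip []
lever_pivot [(array([350.9,  86.3]), 0.68)]
```

View pics/w1.png

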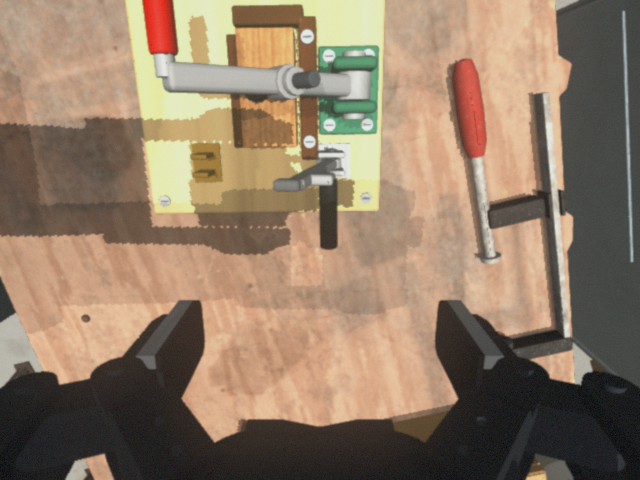

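The wrist view (image right is jig +x, image up is jig +y) shows the black hook pin from (327,182) to (329,247), so the network's (328,223) agrees. Base corners are at (380,210) and (154,213), and the brass catch at (205,160).

Run:
```python
from h import *
p=eyes.capture('wrist')
a=atz(p,(380,211),18);b=atz(p,(154,214),18)
print(a,b,np.linalg.norm(a-b),'yaw',np.arctan2(*(a-b)[1::-1]))
yaw=np.arctan2(*(a-b)[1::-1])
c=(a+b)/2+105*np.array([-np.sin(yaw),np.cos(yaw),0]);J=[c[0],c[1],yaw];print('J',J)
for nm,u,X in(('hook_pivot',(333.3,164.2),[60,-58,34]),('lever_pivot',(350.9,86.3),[75,0,80])):
    w=atz(p,u,X[2]);print(nm,w.round(1),jw(J,X).round(1))
for u in((327,184),(328,220),(329,246)): print('pin',atz(p,u,122).round(1))
for t in(1.2,1.3,1.4,1.5):print(t,gripP(J,'hook',t).round(1),proj(p,gripP(J,'hook',t)).round(1))
print(np.linalg.norm(atz(p,(327,184),122)-atz(p,(329,246),122)))
```

```text
[632.56655229 -59.65569027  18.        ] [428.18550446  -9.79214047  18.        ] 210.37582159278895 yaw -0.23929862478523098
J [np.float64(555.2632644196445), np.float64(67.28405236786142), np.float64(-0.23929862478523098)]
hook_pivot [600.9  -5.   34. ] [599.8  -3.3  34. ]
lever_pivot [625.7  50.1  80. ] [628.1  49.5  80. ]
pin [593.4  -5.8 122. ]
pin [588.2 -29.2 122. ]
pin [584.4 -47.  122. ]
1.2 [575.8 -26.3 121.2] [308.9 220. ]
1.3 [584.4 -28.3 122.5] [322.1 220.3]
1.4 [593.  -30.4 123. ] [335.5 220.3]
1.5 [601.6 -32.6 122.6] [349. 220.]
42.18519610902679
```

```bash
python3 -m crank '[{"dp":[-6,40,5],"roll":-0.01,"gripper":120},{"dp":[-6,75,5],"roll":-0.01,"gripper":120},{"dp":[-6,105,5],"roll":-0.01,"gripper":120},{"dp":[-6,127,5],"roll":-0.01,"gripper":120},{"dp":[-6,127,5],"roll":-0.01,"gripper":120},{"dp":[-6,127,5],"roll":-0.01,"gripper":120},{"dp":[-6,127,5],"roll":-0.01,"gripper":120}]' 20
python3 - <<'E'
from h import *
go([588.4,-29.3,126],-.239)
p=eyes.capture('wrist');p['color']=p['color'][:,80:560];save(p,'w2')
E
```

```text
time_s: 4.88
eef_pos: [588.9, -30.3, 128.2]
ee_rot: [-0.437, 0.435, -0.556, 0.558]
force: [0.9, 0.9, 0.1]
grip_width: 0.532
t 4.88 pos [588.9 -30.3 128.2] F [0.9 0.9 0.1] w 0.53 dp [-0.9  2.2 -0.7] roll -0.003
```

View pics/w2.png

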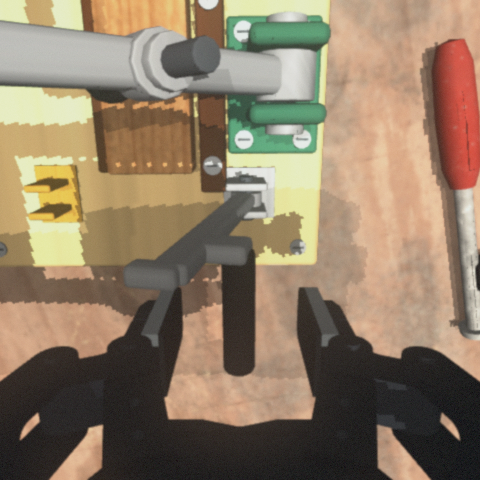

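The pin at column 238 sits centred between the pads (172 and 308), and the hook's nose is clear of the left finger. Closing lightly.

```bash
python3 -m crank '[{"dp":[0,0,0],"roll":0,"gripper":255},{"dp":[0,0,0],"roll":0,"gripper":255},{"dp":[0,0,0],"roll":0,"gripper":255},{"dp":[0,0,0],"roll":0,"gripper":255},{"dp":[0,0,0],"roll":0,"gripper":255},{"dp":[0,0,0],"roll":0,"gripper":255}]' 20
python3 -m crank '[{"dp":[0,1,-6],"roll":0,"gripper":255},{"dp":[0,2,-13],"roll":0,"gripper":255},{"dp":[0,5.5,-26],"roll":0,"gripper":255},{"dp":[0,11,-38],"roll":0,"gripper":255},{"dp":[0,18.5,-49.5],"roll":0,"gripper":255},{"dp":[0,18.5,-49.5],"roll":0,"gripper":255}]'
python3 -c "
from h import *
go([588.9,-30.3,128.2])"
```

```text
time_s: 5.43
eef_pos: [588.5, -30.0, 127.2]
ee_rot: [-0.436, 0.436, -0.556, 0.557]
force: [-1.9, 0.1, 6.0]
grip_width: 0.131
time_s: 5.93
eef_pos: [538.3, -17.8, 106.8]
ee_rot: [0.435, -0.437, 0.557, -0.556]
force: [-1.5, -1.3, 0.6]
grip_width: 0.133
t 5.93 pos [538.3 -17.8 106.8] F [-1.5 -1.3  0.6] w 0.13 dp [  0.1 -21.5  52.1] roll None
```

```bash
python3 -m crank '[{"dp":[0,9,-10],"roll":0,"gripper":255},{"dp":[0,19,-18.5],"roll":0,"gripper":255},{"dp":[0,30.5,-25],"roll":0,"gripper":255},{"dp":[0,43,-30.5],"roll":0,"gripper":255},{"dp":[0,50,-32.5],"roll":0,"gripper":255},{"dp":[0,54,-33.5],"roll":0,"gripper":255},{"dp":[0,54,-33.5],"roll":0,"gripper":255}]'
python3 - <<'E'
from h import *
J=[555.3,67.3,-.239]
g=gripP(J,'hook',0);go(g+[0,0,3])
p=eyes.capture('scene');p['color']=cv2.resize(p['color'][190:320,180:340],None,fx=4,fy=4,interpolation=3);save(p,'s2')
E
```

```text
time_s: 6.52
eef_pos: [507.9, -10.3, 53.5]
ee_rot: [-0.436, 0.436, -0.557, 0.557]
force: [1.7, -4.2, -0.3]
grip_width: 0.132
t 6.52 pos [507.9 -10.3  53.5] F [ 1.7 -4.2 -0.3] w 0.13 dp [-0.6  1.5 -0.1] roll None
```

View pics/s2.png

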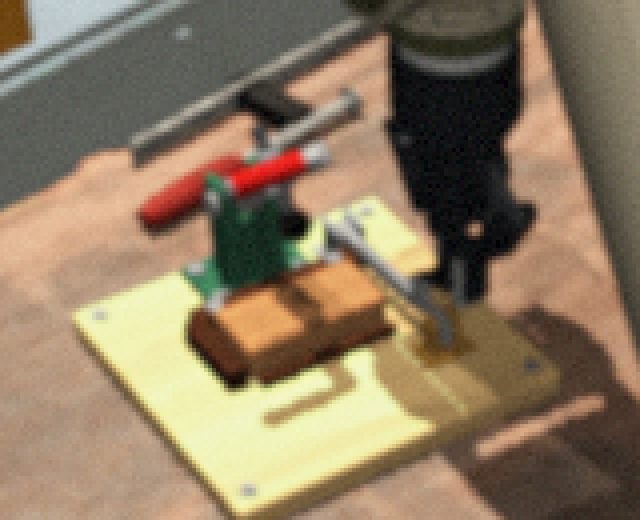

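The hook lies in the catch at about (440,340), close to home. Next I'll press down in small steps until the stop is felt.

```bash
for i in 1 2 3; do python3 -m crank '[{"dp":[0,2,0],"roll":0,"gripper":255},{"dp":[0,2,0],"roll":0,"gripper":255},{"dp":[0,2,0],"roll":0,"gripper":255}]'|grep -E "pos|force"; done
```

```text
eef_pos: [507.7, -10.2, 52.0]
force: [-0.5, -5.5, -0.1]
eef_pos: [507.3, -10.1, 49.9]
force: [-1.6, -6.0, 1.5]
eef_pos: [507.4, -10.1, 49.2]
force: [-7.5, -3.9, 17.7]
```

```bash
python3 -m crank '[{"dp":[0,-1,0],"roll":0,"gripper":130},{"dp":[0,-1,0],"roll":0,"gripper":130},{"dp":[0,-1,0],"roll":0,"gripper":130},{"dp":[0,-1,0],"roll":0,"gripper":130},{"dp":[0,-1,0],"roll":0,"gripper":130},{"dp":[0,-20,0],"roll":0,"gripper":130},{"dp":[0,-60,0],"roll":0,"gripper":130},{"dp":[0,-100,0],"roll":0,"gripper":130},{"dp":[0,-140,0],"roll":0,"gripper":130},{"dp":[0,-170,0],"roll":0,"gripper":130}]'
python3 - <<'E'
from h import *
J=[555.3,67.3,-.239]
q=eyes.capture('wrist');save(q,'w3')
for x in(eyes.capture('top'),eyes.capture('scene'),q):
  for k,nm in(('hook','hook_grip'),('lever','lever_grip')):
    for d in models.spot_point(x,nm)[:2]:
        u=np.array(d['centre']);r=least_squares(lambda t:proj(x,gripP(J,k,t[0]))-u,[.3]);print(nm,u.round(1),round(d['confidence'],2),r.x.round(3),r.fun.round(1))
for t in(.6,.65,.7,.75,.8):print(t,gripP(J,'lever',t).round(1))
go(gripP(J,'lever',.7)+[0,0,60])
E
```

```text
time_s: 8.15
eef_pos: [507.8, -9.9, 221.1]
ee_rot: [-0.437, 0.435, -0.556, 0.557]
force: [-0.0, 0.1, 0.7]
grip_width: 0.49
lever_grip [245.9 219.1] 0.41 [0.707] [0.8 0.1]
hook_grip [293.5 259.7] 0.64 [-0.079] [ 1.5 -0.1]
lever_grip [256.3 378. ] 0.71 [-0.908] [ -9.2 -83.9]
lever_grip [247.1 231.6] 0.62 [0.709] [-2.2  0.9]
hook_grip [319.1 216.2] 0.85 [-0.013] [ 0.6 -0.4]
0.6 [532.  108.  153.4]
0.65 [535.7 107.1 158.7]
0.7 [539.6 106.1 163.7]
0.75 [543.8 105.1 168.6]
0.8 [548.2 104.  173.3]
t 8.6 pos [507.2  -9.9 216.6] F [0.5 0.8 0.2] w 0.49 dp [-120.4   -7.1    3.7] roll None
```

View pics/w3.png

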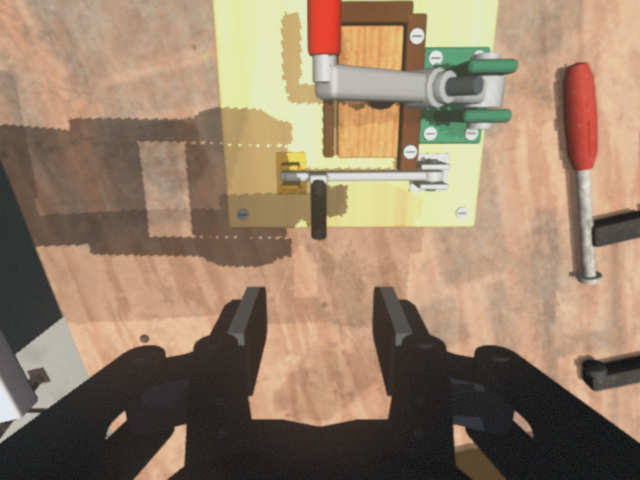

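The hook's bar lies in the brass catch at (291,172) with its grip at (319,210). The wrist estimate of the hook angle is about 0 (-0.01), so it's home. The lever is still raised at about 0.71 rad, so I'll move above the red handle with the fingers shut.

```bash
python3 -m crank '[{"dp":[-40,-5,1],"roll":0,"gripper":255},{"dp":[-80,-5,2],"roll":0,"gripper":255},{"dp":[-120,-5,4],"roll":0,"gripper":255},{"dp":[-120,0,4],"roll":0,"gripper":255},{"dp":[-120,0,4],"roll":0,"gripper":255},{"dp":[-120,0,4],"roll":0,"gripper":255},{"dp":[-120,0,4],"roll":0,"gripper":255}]' 40
python3 - <<'E'
from h import *
J=[555.3,67.3,-.239]
go(gripP(J,'lever',.708)+[0,0,29])
q=eyes.capture('wrist');save(q,'w4');print(ctrl.nose_length, proj(q,gripP(J,'lever',.708)), [d for d in models.spot_point(q,'lever_grip')[:2]])
E
```

```text
time_s: 9.18
eef_pos: [540.1, 104.5, 217.6]
ee_rot: [0.435, -0.436, 0.557, -0.557]
force: [0.1, -0.6, 0.1]
grip_width: -0.001
t 9.18 pos [540.1 104.5 217.6] F [ 0.1 -0.6  0.1] w -0.0 dp [-1.4 24.1 -0.1] roll None
22.0 [320.48181098 274.13587458] []
```

View pics/w4.png

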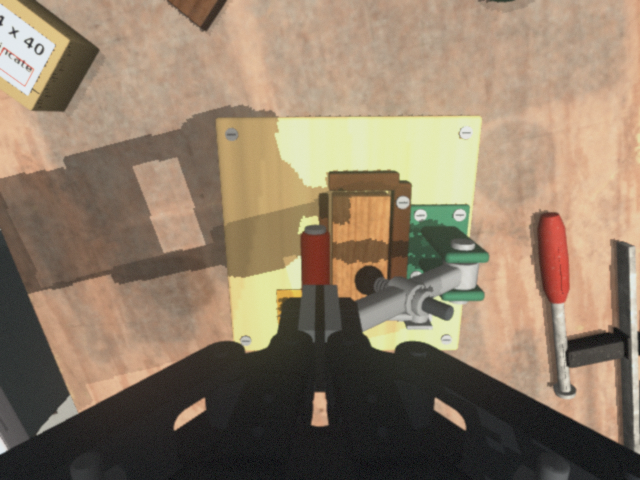

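The red handle at columns 302–328 lies under the shut fingertips (300–340), centred to within a few mm. I'll push down along the arc, staying above the earliest contact angle for now.

```bash
python3 -m crank '[{"dp":[0,20,-1],"roll":0,"gripper":255},{"dp":[0,26,-2],"roll":0,"gripper":255},{"dp":[0,31,-6],"roll":0,"gripper":255},{"dp":[0,37,-10],"roll":0,"gripper":255},{"dp":[0,43,-13.5],"roll":0,"gripper":255},{"dp":[0,49,-17],"roll":0,"gripper":255},{"dp":[0,54,-19],"roll":0,"gripper":255},{"dp":[0,58,-21],"roll":0,"gripper":255},{"dp":[0,58,-21],"roll":0,"gripper":255}]'
python3 -c "
from h import *
go(gripP([555.3,67.3,-.239],'lever',.3)+[0,0,29])"
```

```text
time_s: 10.03
eef_pos: [519.0, 110.3, 159.7]
ee_rot: [0.435, -0.436, 0.557, -0.556]
force: [-0.0, -0.3, -0.7]
grip_width: 0.002
t 10.03 pos [519.  110.3 159.7] F [-0.  -0.3 -0.7] w 0.0 dp [-0.9 12.3 -3.7] roll None
```

Run:
```python
from h import *
J=[555.3,67.3,-.239]
q=eyes.capture('wrist');w=q['color'].copy();s=eyes.capture('scene')
print(proj(q,gripP(J,'lever',.4)))
a=cv2.resize(s['color'][190:310,180:320],(560,480),interpolation=3)
b=cv2.resize(w[180:400,200:500],(560,410))
print([ (d['centre'],d['confidence']) for x in (q,s) for d in models.spot_point(x,'lever_grip')[:2]])
q['color']=cv2.resize(np.hstack([a[:410],b]),(800,293));save(q,'c5')
```

```text
[322.64719568 297.37690429]
[([253.4, 251.4], 0.76)]
```

View pics/c5.png

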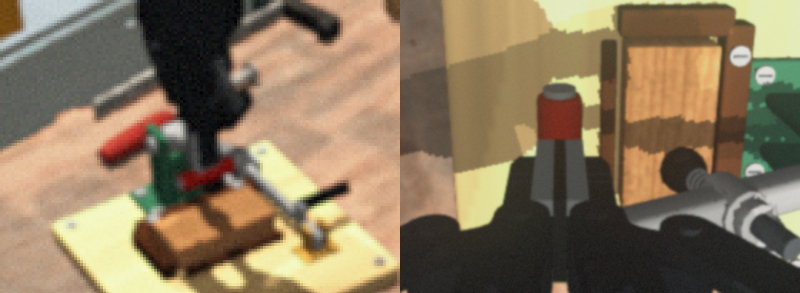

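The handle is under the fingertips and has come down with them; the foot is still clear of the block. Now I'll feel downward in small steps.

```bash
python3 -m crank '[{"dp":[0,5,-2],"roll":0,"gripper":255},{"dp":[0,9,-3.5],"roll":0,"gripper":255},{"dp":[0,13,-4.5],"roll":0,"gripper":255},{"dp":[0,13,-4.5],"roll":0,"gripper":255}]'|grep -E 'pos|force'
python3 -m crank '[{"dp":[0,2,-0.6],"roll":0,"gripper":255},{"dp":[0,4,-1.2],"roll":0,"gripper":255}]'|grep -E 'pos|force'
```

```text
eef_pos: [514.9, 111.7, 145.9]
force: [0.1, 0.4, -0.1]
eef_pos: [514.2, 112.0, 142.8]
force: [-2.7, -0.2, 5.3]
```

```bash
python3 -m crank '[{"dp":[0,2,-0.5],"roll":0,"gripper":255},{"dp":[0,4,-1],"roll":0,"gripper":255},{"dp":[0,5,-1.2],"roll":0,"gripper":255}]'|grep -E 'pos|force'
```

```text
eef_pos: [512.7, 112.3, 137.4]
force: [-3.4, 0.7, 3.9]
```

```bash
python3 -m crank '[{"dp":[0,2,-0.4],"roll":0,"gripper":255},{"dp":[0,4,-0.8],"roll":0,"gripper":255}]'|grep -E 'pos|force'
```

```text
eef_pos: [512.2, 112.5, 133.7]
force: [-3.2, 0.3, 4.2]
```

```bash
python3 -m crank '[{"dp":[0,2,-0.4],"roll":0,"gripper":255},{"dp":[0,4,-0.8],"roll":0,"gripper":255}]'|grep -E 'pos|force'
```

```text
eef_pos: [511.5, 112.7, 129.6]
force: [-4.7, 1.7, 4.7]
```

```bash
sleep 0.1; python3 -m crank '[{"dp":[0,2,-0.3],"roll":0,"gripper":255},{"dp":[0,3,-0.5],"roll":0,"gripper":255}]'|grep -E 'pos|force'
```

```text
eef_pos: [511.0, 112.8, 126.5]
force: [-2.9, 0.1, 5.1]
```

```bash
python3 -m crank '[{"dp":[0,2,-0.3],"roll":0,"gripper":255},{"dp":[0,3,-0.4],"roll":0,"gripper":255}]'|grep -E 'pos|force'
```

```text
eef_pos: [510.6, 112.9, 123.6]
force: [-3.4, 1.5, 4.5]
```

```bash
python3 -m crank '[{"dp":[0,2,-0.2],"roll":0,"gripper":255},{"dp":[0,4,-0.4],"roll":0,"gripper":255}]'|grep -E 'pos|force'
```

```text
eef_pos: [510.2, 113.0, 119.6]
force: [-2.1, 0.4, 4.5]
```

```bash
python3 -m crank '[{"dp":[0,2,-0.2],"roll":0,"gripper":255},{"dp":[0,4,-0.3],"roll":0,"gripper":255}]'|grep -E 'pos|force'
```

```text
eef_pos: [509.9, 113.0, 115.5]
force: [-4.3, 1.5, 4.9]
```

```bash
python3 -m crank '[{"dp":[0,2,-0.1],"roll":0,"gripper":255},{"dp":[0,4,-0.2],"roll":0,"gripper":255}]'|grep -E 'pos|force'
```

```text
eef_pos: [509.8, 113.0, 111.6]
force: [-2.5, 2.0, 4.2]
```

```bash
python3 -m crank '[{"dp":[0,2,0],"roll":0,"gripper":255},{"dp":[0,4,0],"roll":0,"gripper":255}]'|grep -E 'pos|force'
```

```text
eef_pos: [509.8, 113.0, 107.6]
force: [-3.5, 0.2, 6.0]
```

```bash
python3 -m crank '[{"dp":[0,1,0],"roll":0,"gripper":255},{"dp":[0,2,0],"roll":0,"gripper":255}]'|grep -E 'pos|force'
```

```text
eef_pos: [509.8, 113.1, 105.8]
force: [-5.2, 1.3, 8.4]
```

Contact is confirmed: the force rises at about 1.3 N/mm, as the rubber foot predicts. One more small step, then I'll lift off and check.

```bash
python3 -m crank '[{"dp":[0,0.7,0],"roll":0,"gripper":255},{"dp":[0,0.7,0],"roll":0,"gripper":255},{"dp":[0,0.7,0],"roll":0,"gripper":255},{"dp":[0,0.7,0],"roll":0,"gripper":255}]'|grep -E 'time|pos|force'
```

```text
time_s: 12.82
eef_pos: [509.7, 113.1, 105.2]
force: [-3.9, 0.8, 6.7]
```

```bash
python3 -m crank '[{"dp":[0,-1,0],"roll":0,"gripper":255},{"dp":[0,-1,0],"roll":0,"gripper":255},{"dp":[0,-1,0],"roll":0,"gripper":255}]'|grep -E 'time|pos|force'
```

```text
time_s: 13.07
eef_pos: [510.0, 112.9, 105.9]
force: [0.6, -0.0, -0.8]
```

```bash
sleep 0.1; python3 -m crank '[{"dp":[0,-1,0],"roll":0,"gripper":255},{"dp":[0,-1,0],"roll":0,"gripper":255},{"dp":[0,-1,0],"roll":0,"gripper":255}]'|grep -E 'time|pos|force'
```

```text
time_s: 13.32
eef_pos: [509.9, 113.0, 107.0]
force: [-0.7, 0.2, 0.1]
```

```bash
python3 -m crank '[{"dp":[0,0,0],"roll":0,"gripper":255},{"dp":[0,0,0],"roll":0,"gripper":255},{"dp":[0,0,0],"roll":0,"gripper":255},{"dp":[0,0,0],"roll":0,"gripper":255},{"dp":[0,0,0],"roll":0,"gripper":255},{"dp":[0,0,0],"roll":0,"gripper":255},{"dp":[0,0,0],"roll":0,"gripper":255},{"dp":[0,0,0],"roll":0,"gripper":255},{"dp":[0,0,0],"roll":0,"gripper":255},{"dp":[0,0,0],"roll":0,"gripper":255}]'|grep -E 'time|pos|force'
python3 -m crank '[{"dp":[0,-20,0],"roll":0,"gripper":255},{"dp":[0,-50,0],"roll":0,"gripper":255},{"dp":[0,-90,0],"roll":0,"gripper":255},{"dp":[0,-125,0],"roll":0,"gripper":255},{"dp":[0,-140,0],"roll":0,"gripper":255},{"dp":[0,-140,0],"roll":0,"gripper":255}]'|grep -E 'time|pos|force'
python3 - <<'E'
from h import *
J=[555.3,67.3,-.239]
for n in('wrist','top','scene'):
  x=eyes.capture(n)
  if n=='wrist': save(x,'w6')
  for k,nm in(('hook','hook_grip'),('lever','lever_grip')):
    for d in models.spot_point(x,nm)[:1]:
        u=np.array(d['centre']);r=least_squares(lambda t:proj(x,gripP(J,k,t[0]))-u,[.1]);print(n,nm,u.round(1),round(d['confidence'],2),r.x.round(3),r.fun.round(1))
E
```

```text
time_s: 14.15
eef_pos: [509.8, 113.1, 107.1]
force: [-0.3, 0.2, -0.4]
time_s: 14.65
eef_pos: [511.0, 113.1, 251.0]
force: [0.6, -0.6, 0.1]
wrist lever_grip [313.2 217.4] 0.62 [0.003] [ 4.  -0.1]
top hook_grip [294.7 245.1] 0.68 [-0.229] [-1.   0.4]
top lever_grip [248.5 238.4] 0.86 [-0.174] [-0.2  0.8]
scene hook_grip [293.2 257.4] 0.66 [-0.006] [ 1.5 -0.2]
scene lever_grip [257.9 272.7] 0.97 [-0.04] [-3.   0.2]
```

View pics/w6.png

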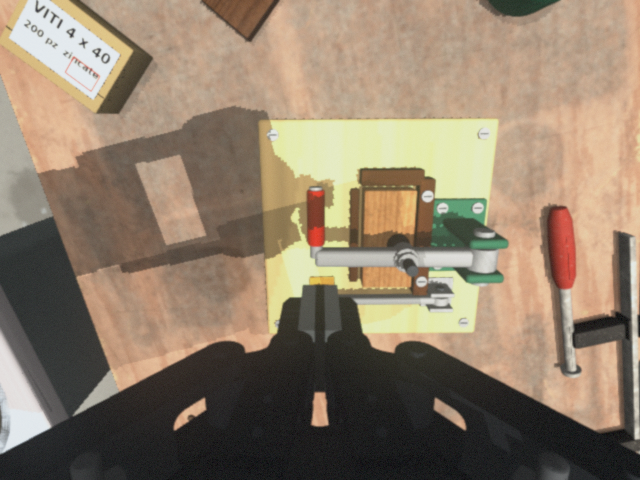

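The lever lies level with its foot on the block at about (405,255), the hook bar still lies in the catch near (330,295), and the tool is clear. Handing in.

```bash
python3 -c "
from rig import ctrl
print(ctrl.finish_job(), ctrl.sense()['time_s'])"
```

```text
the job is handed in; nothing more can be done
the job is handed in; nothing more can be done
```

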